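# Dock a debug pod in a test nest and latch it

## Task

Dock the black debug pod in the test nest without picking it up: nudge it sideways until its long side lies flat against the steel fence, then push it by its tail along the fence until its plug is fully home in the black receptacle. Once it is home, push the latch by its red knob fully shut behind the tail. Leave the relay, the battery and the cutters where they lie.

Things in the scene. Friction and masses are not known exactly. Their poses are not given: they have to be found in the camera images.
- nest: The test nest, a fixture screwed down: grey base plate 130 (x) by 300 (y) mm, 12 mm thick. Origin: centre of its underside, on the bench. y runs along its long side (receptacle at the -y end), x points to the fence side. A pod that is home has its centre at x = 0, y = -29 mm, 24 mm above the bench, and its tail end at y = +27 mm.
- fence (a point): Middle of the foot of the steel fence's flat face, on the plate (nest x = +19, y = +20 mm, 12 mm above the bench). The face runs along the nest's y for 210 mm, from the receptacle to nest y = +125 mm, looks to the nest's -x and is 11 mm high; the fence is 14 mm thick. Axes as the nest's.
- receptacle (a point): Centre of the receptacle's mouth (nest x = 0, y = -85 mm, 24 mm above the bench). Black block 67 mm wide, 30 mm high above the plate, flat front looking to nest +y, with a 14 mm wide, 14 mm high, 22 mm deep slot for the plug. On the side away from the fence a white guide, 14 mm high, inner side at nest x = -22 mm with flared mouth, reaches 29 mm out of the block.
- pod_centre (a point): Black debug pod, loose box 38 (x) by 112 (y) by 26 mm high, about 0.1 kg, lying on the plate; slides at about 1 N. Point: box centre, 12 mm above its underside. y points to the tail; the plug, a stub 9 mm across and 14 mm long, stands out of the -y end, tip 70 mm from here. It starts with its centre 13 to 33 mm to the -x side of its home line, up to 0.2 rad askew, plug tip 30 to 70 mm short of the mouth.
- latch (a joint): Angle of the swing latch about its upright pivot, rad: 0 is fully open, 1.92 shut against its stop; grows counter-clockwise seen from above. It stays where it is left (stiff hinge, about 0.7 N at the knob). Shut, its arm lies straight across the lane along the nest's -x, 1.5 mm behind the tail of a pod that is home.
- latch_knob (a point): The red knob near the free end of the latch's steel arm, on the knob's axis, 45 mm above the bench and 75 mm from the pivot's axis. The knob is 17 mm across and stands from 36 to 55 mm above the bench; the arm is 13 mm wide, 7 mm thick, its underside 25 mm above the bench, so it passes over the fence.
- latch_pivot (a point): Pivot of the latch, on the plate behind the fence (nest x = +43, y = +35 mm), at the underside of the arm, 25 mm above the bench. The pivot's head is 36 mm above the bench.
- orange_relay: A small orange relay, 24 by 20 by 16 mm, lying on the bench behind the nest, on the fence side; leave it alone. Origin: centre of its underside.
- battery: A dark blue nine-volt battery, 48 by 26 by 17 mm, lying on the bench beyond the receptacle end of the nest; leave it alone. Origin: centre of its underside.
- cutters: Side cutters with blue grips, 128 by 51 by 13 mm, lying on the bench beyond the tail end of the nest; leave them alone. Origin: centre of their underside.

How it is judged:
By the outcome, as a careful person would: the job done as asked, in the order asked, and still so for the second after the job is handed in, with the robot touching nothing.
It also fails if it takes over 72 s, if anything falls off the work surface, if the arm or the gripper's body presses on something with over 40 N, if the wrist force passes 120 N, or if a joint passes its speed limit or range.

## Robot

A 6-joint arm with a two-finger parallel gripper is mounted at the origin on a cart in front of the work surface, level with it; the furniture and walls round the work are solid. World frame = base frame: x ahead of the robot, y to its left, z up, the work surface at z = 0. Lengths are in m, angles in rad, forces in N, time in s.
With the tool pointing down it reaches from about 0.35 to 0.975 m from the base axis. Payload 4.9 kg.
Tool frame: the origin (TCP) lies at the very end of the fingers, on their centre line; the grasp point (between the pads) lies 19 mm behind it (pinch_z is the distance from the TCP to the grasp point, in m); z points along the fingers, y is the line along which they close (so a half turn about z gives the same grasp; the last joint's range is limited). The gripper opens to 85 mm and grips with 20 to 120 N. Pads are 22 mm wide; open, the fingers measure 114 mm over their backs; the gripper's body (76 mm by 85 mm) begins 54 mm behind the grasp point. The pads swing forward as they close: fully open they stand 13 mm farther back than shut.
Start: joints at [1.094, 0.053, 1.613, -0, 1.476, -0.119], TCP at [0.219, 0.585, 0.231] pointing down, gripper open.
Joint ranges: [-3.01, 3.01], [-1.01, 2.22], [0.06, 2.58], [-1.02, 4.17], [0.09, 2.62], [-3.14, 3.14]. Speed limits (rad/s): [2.57, 2.57, 3.14, 3.14, 3.14, 3.14].

## Interface

Orientations are given as a unit quaternion [w, x, y, z].
In Python, from plant import * gives the robot as it stands. The module is installed in compiled form; this text tells all that it offers.
- The arm moves only by the tool play_rows, never from a script. Its arguments are lists of equal length, an entry for each row: "linear": the shift along the world's x, y, z in m, a list of three; "turn": the turn about the world's z in degrees. A call has 1 to 8 rows; each row shifts and turns the commanded pose from where the row before left it; what a row does not reach is not made up. A row lasts 1/8 s, in which the tool goes at most 62.5 mm and 10.7 degrees, less where a joint would pass 70% of its speed; a pose out of reach is approached as far as the arm can. A call is refused whole if a number of a shift passes 0.0625 or a number of a turn 10.7, either way. A call with a gripper value outside its range is refused whole. "hand" is the finger opening in m, from 0 to 0.0854, set as the call begins (left out, the last holds). The fingers move at their own pace and stop on an object; the grip force is fixed at half the most. Time passes only in rows, so rows that do not move let the fingers close. It gives the time, the measured TCP pose, the force, the opening and the grip force at its end, in the units of the state.
- state(): the state, without advancing time (a new reading comes with each control period).
- grab_frame(name): name is "side" or "top" or "wrist"; returns the picture (400x640x3 uint8, red, green, blue); there is no depth.
- camera_info(name): a dict with "camera_matrix" (3x3 intrinsics, pixels), "distortion" ([k1, k2, p1, p2, k3] as OpenCV has them; the pictures are not rectified), "origin" and "attitude" of the camera in the world; the wrist camera has in their place "mount" (4x4, takes a point from camera to tool coordinates, whose origin is the TCP and whose axes are the flange's). Camera axes: x right, y down, z forward; pixel columns grow to the right and rows downward; lengths in m; the calibration is good to about 2 mm. A picture is of the moment at which its call begins: read the wrist's pose just before it. camera_info takes no time and is no camera call.
- job_done(): hands the job in; it is judged then, once.
Trained networks look in the newest picture that a camera, given by its name, has taken for a name from the list of things; names that differ only in an ending like _2 or _b are one class to them, and where a whole thing is asked for, a point or a joint stands for the part that bears it (a point fixed in the world has none). Each returns a list of dicts, best first, with "p" (0 to 1); they miss things now and then, are a little off and sometimes report something else, mostly with a low value. They report only what shows in the picture. A call takes as long as a camera call.
- trace(camera, thing): "region" (400x640 bool, what is visible of it) and "location" ([column, row] in pixels, amid what is visible of it).
The state is a dict: "time": time; "joint_pos": joint angles; "joint_vel": joint speeds; "joint_efforts": joint torques, N m; "tool_pos": TCP position; "tool_rot": TCP orientation; "contact_force": force on the tool from outside, world axes, zero at the start; "ft_torque": the same for the moment, N m; "gripper_width": opening from 0.0 (shut) to 1.0 (fully open); "grasp_force": force on a finger pad.
Only numpy, scipy, OpenCV 4.12 (cv2) and the standard library are available. Lean on these libraries where they do the work, as an engineer would, in place of code of your own. Each camera call takes 0.05 s, during which the arm holds its last target. There are 200 camera calls.

## Working session

There is one attempt and no reset: what is moved stays moved. The work goes in short steps, Python scripts to look and compute and a tool call to move; the robot and the scene stay as the last step left them, time stands still between calls to the robot, and variables do not carry over. Pictures are saved under pics/ and viewed, at most 10 in all, crops included, and the job is handed in when it is done.

Besides the shell and the picture viewer there is one more tool, called after "Request:" in YAML: its name, and indented under it one key for each argument. play_rows: Moves the arm, as the interface text tells. Its arguments: {"type":"object","properties":{"linear":{"type":"array","items":{"type":"array","items":{"type":"number"}}},"turn":{"type":"array","items":{"type":"number"}},"hand":{"type":"number"}},"required":["linear","turn"]}

```bash
mkdir -p pics; cat > h.py <<'E'
from plant import *
import numpy as np, cv2
from scipy.spatial.transform import Rotation as R
def q2R(q): return R.from_quat([q[1],q[2],q[3],q[0]]).as_matrix()
def cam(name):
    c=camera_info(name);K=np.array(c["camera_matrix"]);D=np.array(c["distortion"])
    if "mount" in c:
        s=state();M=np.array(c["mount"]);T=np.eye(4);T[:3,:3]=q2R(s["tool_rot"]);T[:3,3]=s["tool_pos"]
        W=T@M;return K,D,W[:3,:3],W[:3,3]
    a=np.array(c["attitude"],float)
    return K,D,(q2R(a) if a.size==4 else a.reshape(3,3)),np.array(c["origin"])
def ray(C,uv,z):
    K,D,A,o=C
    n=cv2.undistortPoints(np.array(uv,float).reshape(-1,1,2),K,D).reshape(-1,2)
    d=np.c_[n,np.ones(len(n))]@A.T
    return o+d*((z-o[2])/d[:,2])[:,None]
def proj(C,P):
    K,D,A,o=C
    return cv2.projectPoints((np.array(P,float).reshape(-1,3)-o)@A,np.zeros(3),np.zeros(3),K,D)[0].reshape(-1,2)
def save(name,im): cv2.imwrite("pics/"+name,im[:,:,::-1])
E
python3 - <<'E'
from h import *
for n in ["top","side","wrist"]:
    C=cam(n);im=grab_frame(n);save(n+"0.png",im);print(n,C[0].tolist(),C[3],C[2][:,2])
    for t in ["nest","pod_centre","latch","latch_knob","latch_pivot","receptacle","fence","orange_relay","battery","cutters"]:
        try:
            r=trace(n,t)
            print(t,[(round(x["p"],2),np.round(x["location"]),int(x["region"].sum())) for x in r[:2]])
        except Exception as e: print(t,e)
print(state())
E
```

```text
top [[419.3435533412175, 0.0, 314.0695578187709], [0.0, 419.3435533412175, 197.42393895195326], [0.0, 0.0, 1.0]] [0.3281734  0.06445086 0.87678543] [ 0.23199651 -0.00602989 -0.97269793]
nest [(0.76, array([302., 204.]), 7644)]
pod_centre [(0.79, array([271., 217.]), 1130)]
latch [(0.54, array([257., 177.]), 327)]
latch_knob [(0.8, array([258., 179.]), 324)]
latch_pivot [(0.93, array([299., 207.]), 7614)]
receptacle [(0.61, array([301., 204.]), 7583)]
fence [(0.94, array([300., 207.]), 7683), (0.29, array([390., 226.]), 295)]
orange_relay [(0.39, array([319., 162.]), 91)]
battery [(0.84, array([391., 226.]), 308)]
cutters [(0.83, array([198., 184.]), 664)]
side [[404.21703785189715, 0.0, 319.83369782615097], [0.0, 404.21703785189715, 198.23551636905074], [0.0, 0.0, 1.0]] [ 0.3963625  -0.70120441  0.36761233] [ 0.14407103  0.92335007 -0.35590475]
nest [(0.58, array([320., 229.]), 3407)]
pod_centre [(0.89, array([306., 208.]), 482)]
latch [(0.43, array([341., 196.]), 144)]
latch_knob []
latch_pivot [(0.9, array([321., 230.]), 3254)]
receptacle []
fence [(0.89, array([320., 230.]), 3341)
[... 645 characters left out ...]
9399138e+00,  5.26990858e-02,  1.61291048e+00,  3.35551582e-05,
        1.47600679e+00, -1.19003871e-01]), 'joint_vel': array([-4.64403239e-04,  8.31239491e-05,  8.53574723e-04, -5.97822727e-04,
        1.46143581e-03,  4.71627691e-04]), 'joint_efforts': array([-2.06793025e-04, -3.93682587e+01, -3.70446146e+01, -1.53066567e-04,
        7.98509973e-04,  1.02839687e-05]), 'tool_pos': array([0.21886659, 0.58539931, 0.23129787]), 'tool_rot': array([-1.94453754e-05,  1.77949330e-01,  9.84039651e-01, -6.42767403e-06]), 'contact_force': array([ 0.29094153, -0.54641758, -0.08791722]), 'ft_torque': array([ 0.00871683, -0.0281709 , -0.00048763]), 'grasp_force': 0.0, 'gripper_width': 0.996891293111079}
```

```bash
python3 - <<'E'
import cv2
im=cv2.imread("pics/top0.png")[140:280,170:430]
cv2.imwrite("pics/topc.png",cv2.resize(im,None,fx=3,fy=3,interpolation=cv2.INTER_CUBIC))
E
```

```text
(no output)
```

View pics/topc.png

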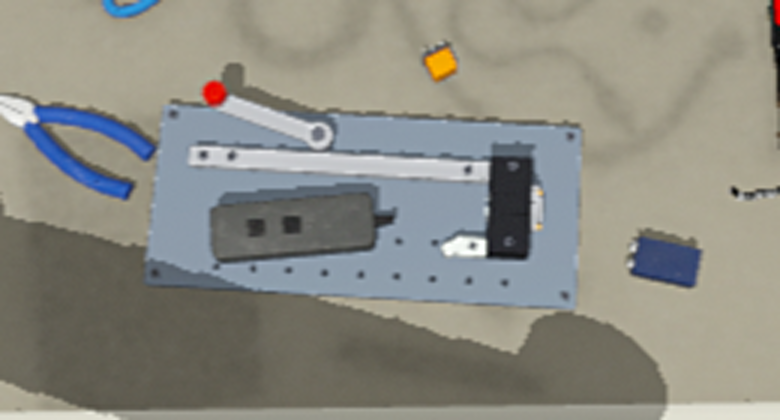

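The crop shows the nest with +y to the image left and the fence side up. The pod, askew, lies below the fence with its plug to the right. The latch is open, with the red knob at crop (214,93).

```bash
python3 - <<'E'
from h import *
C=cam("top")
f=lambda p:np.array(p,float)/3+[170,140]
c=ray(C,f([(165,103),(581,126),(575,307),(147,285)]),.012);print(c.round(3),c.mean(0))
e=c[0]-c[1]+c[3]-c[2];print("lens",np.linalg.norm(c[0]-c[1]),np.linalg.norm(c[1]-c[2]),"ang y",np.degrees(np.arctan2(e[1],e[0])))
p=ray(C,f([(212,203),(373,190),(377,245),(215,262)]),.038);print(p.round(3),p.mean(0))
print("knob",ray(C,f([(214,93)]),.05),"pivot",ray(C,f([(319,134)]),.036))
print("relay",ray(C,f([(440,62)]),.016),"batt",ray(C,f([(666,260)]),.017))
print(camera_info("wrist")["mount"])
E
```

```text
[[ 0.588  0.25   0.012]
 [ 0.567 -0.047  0.012]
 [ 0.438 -0.038  0.012]
 [ 0.457  0.257  0.012]] [0.51228915 0.10533274 0.012     ]
lens 0.2978189062864307 0.12964628213284243 ang y 86.20624346452087
[[0.508 0.209 0.038]
 [0.516 0.1   0.038]
 [0.478 0.097 0.038]
 [0.468 0.206 0.038]] [0.49266012 0.15321708 0.038     ]
knob [[0.5829784  0.20821955 0.05      ]] pivot [[0.55684182 0.13722591 0.036     ]]
relay [[0.61485767 0.05250549 0.016     ]] batt [[ 0.4689897  -0.10177303  0.017     ]]
[[ 2.60647604e-04 -9.47973955e-01 -3.18347785e-01  8.16501926e-02]
 [ 9.99999922e-01  3.41425750e-04 -1.97944318e-04 -5.36053777e-05]
 [ 2.96338189e-04 -3.18347709e-01  9.47973970e-01 -1.41614834e-01]
 [ 0.00000000e+00  0.00000000e+00  0.00000000e+00  1.00000000e+00]]
```

Request:
play_rows:
  linear:
    - [0.028, -0.053, 0]
    - [0.028, -0.053, 0]
    - [0.028, -0.053, 0]
    - [0.028, -0.053, 0]
    - [0.028, -0.053, 0]
    - [0.028, -0.053, 0]
    - [0.028, -0.053, 0]
    - [0.028, -0.053, 0]
  turn: [2.1, 2.1, 2.1, 2.1, 2.1, 2.1, 2.1, 2.1]
  hand: 0.05

```text
time: 2.65
tool_pos: [0.4435, 0.1596, 0.2317]
tool_rot: [0.001, 0.032, 0.999, 0.0]
contact_force: [1.1, 0.8, 1.0]
gripper_width: 0.586
grasp_force: 0.0
```

Request:
play_rows:
  linear:
    - [0, 0, 0]
    - [0, 0, 0]
  turn: [0, 0]

```text
time: 2.9
tool_pos: [0.4428, 0.1615, 0.2313]
tool_rot: [-0.0, 0.033, 0.999, 0.0]
contact_force: [-0.7, -0.0, -0.1]
gripper_width: 0.585
grasp_force: 0.0
```

```bash
python3 - <<'E'
from h import *
s=state();C=cam("wrist");im=grab_frame("wrist");save("w1.png",im)
print(s["time"],s["tool_pos"],s["tool_rot"],s["joint_pos"])
yd=np.radians(86.2);X=np.array([np.sin(yd),-np.cos(yd)]);Y=np.array([np.cos(yd),np.sin(yd)])
N=lambda x,y,z:[*(np.array([.5123,.1053])+x*X+y*Y),z]
for n,p in dict(c1=N(.065,.15,.012),c2=N(.065,-.15,.012),c3=N(-.065,-.15,.012),c4=N(-.065,.15,.012),f1=N(.019,.125,.023),f2=N(.019,-.085,.023),piv=N(.043,.035,.036)).items():
    q=proj(C,p)[0];print(n,q.round());cv2.circle(im,tuple(int(v) for v in q),3,(255,0,0),1)
save("w1m.png",im)
E
```

```text
2.9 [0.44277171 0.1615203  0.23132268] [-9.98099626e-05  3.26802979e-02  9.99465825e-01  2.28652923e-04] [ 1.91408000e-01 -3.29426482e-01  1.95781764e+00  4.91043056e-04
  1.51329450e+00 -1.31404433e+00]
c1 [387. 263.]
c2 [177. 262.]
c3 [161. 173.]
c4 [395. 174.]
f1 [373. 237.]
f2 [216. 237.]
piv [305. 258.]
```

View pics/w1m.png

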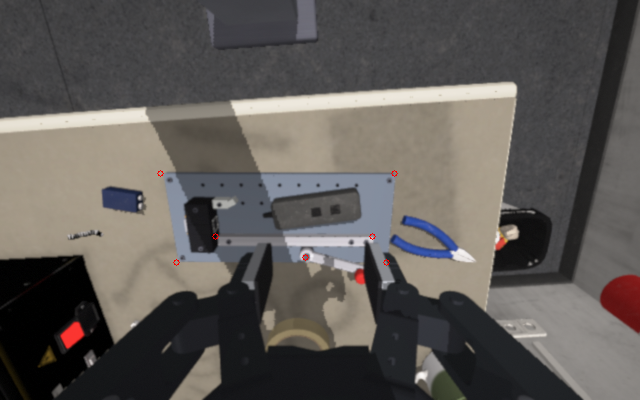

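The picture shows the nest matching my overlay within about 5 px. The pod is at about (317,209), the plug points left and the side toward the robot is free. Next I descend beside the pod with the fingers spread along it.

Request:
play_rows:
  linear:
    - [0, 0, -0.05]
    - [0, 0, -0.05]
    - [0, 0, -0.05]
    - [0, 0, -0.04]
    - [0, 0, -0.02]
    - [0, 0, 0]
    - [0.008, 0, 0]
  turn: [0, 0, 0, 0, 0, 0, 0]

```text
time: 3.82
tool_pos: [0.4514, 0.1625, 0.0223]
tool_rot: [0.001, 0.031, 1.0, 0.0]
contact_force: [0.9, 0.3, 0.1]
gripper_width: 0.587
grasp_force: 0.0
```

Request:
play_rows:
  linear:
    - [0.005, 0, 0]
    - [0.004, 0, 0]
    - [0.004, 0, 0]
    - [0.004, 0, 0]
    - [0.004, 0, 0]
  turn: [0, 0, 0, 0, 0]

```text
time: 4.45
tool_pos: [0.472, 0.1613, 0.0213]
tool_rot: [-0.0, 0.032, 0.999, -0.0]
contact_force: [-0.9, 0.2, 0.7]
gripper_width: 0.581
grasp_force: 0.5
```

Request:
play_rows:
  linear:
    - [0.004, 0, 0]
    - [0.003, 0, 0]
    - [0.003, 0, 0]
    - [0.002, 0, 0]
  turn: [0, 0, 0, 0]

```text
time: 4.95
tool_pos: [0.484, 0.1614, 0.0212]
tool_rot: [-0.0, 0.032, 0.999, -0.0]
contact_force: [-0.8, 0.2, 0.4]
gripper_width: 0.583
grasp_force: 0.3
```

```bash
python3 - <<'E'
from h import *
C=cam("top");im=grab_frame("top");save("t2.png",cv2.resize(im[140:280,170:430],None,fx=3,fy=3,interpolation=cv2.INTER_CUBIC))
s=state();print(s["tool_pos"],s["contact_force"])
E
```

```text
[0.48422681 0.16138501 0.02129362] [ 0.21519824  1.11240301 -0.2794712 ]
```

View pics/t2.png

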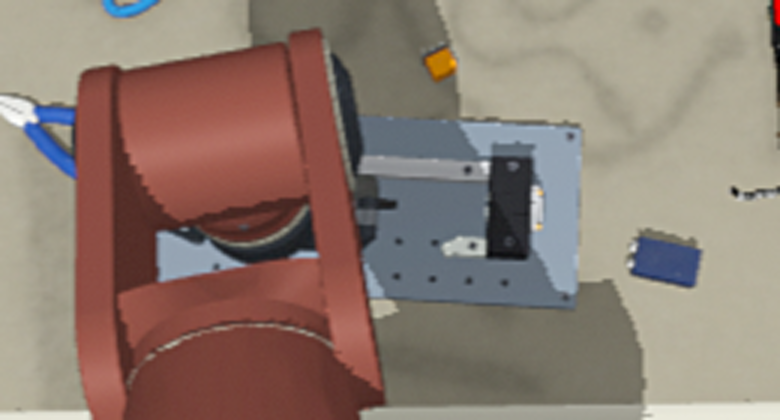

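The arm hides the pod from the top camera. Only the plug shows, at crop (385,203), and it is now nearly parallel to the fence. I keep nudging until the force rises.

Request:
play_rows:
  linear:
    - [0.002, 0, 0]
    - [0.002, 0, 0]
    - [0.001, 0, 0]
  turn: [0, 0, 0]

```text
time: 5.38
tool_pos: [0.4861, 0.1615, 0.021]
tool_rot: [-0.004, 0.033, 0.999, -0.0]
contact_force: [-13.0, -0.3, 10.2]
gripper_width: 0.583
grasp_force: 6.5
```

Request:
play_rows:
  linear:
    - [0.0015, 0, 0]
    - [0.0015, 0, 0]
  turn: [0, 0]

```text
time: 5.62
tool_pos: [0.4861, 0.1614, 0.0205]
tool_rot: [-0.008, 0.033, 0.999, -0.001]
contact_force: [-23.7, 1.0, 19.9]
gripper_width: 0.585
grasp_force: 12.0
```

Request:
play_rows:
  linear:
    - [-0.015, 0, 0]
    - [-0.01, 0, 0.02]
    - [0, 0, 0.05]
    - [0, 0.01, 0.05]
    - [0.01, 0.01, 0.02]
    - [0.01, 0.01, 0.02]
    - [0.01, 0.01, 0]
    - [0.01, 0.01, 0]
  turn: [0, 0, -10, -10, -10, -10, -10, -10]
  hand: 0.05

```text
time: 6.62
tool_pos: [0.5076, 0.2118, 0.1819]
tool_rot: [0.001, 0.53, 0.848, 0.001]
contact_force: [-0.1, 0.5, -0.1]
gripper_width: 0.584
grasp_force: 0.0
```

Request:
play_rows:
  linear:
    - [0.01, 0.01, 0]
    - [0.008, 0.012, 0]
    - [0, 0.01, 0]
    - [0, 0, 0]
  turn: [-10, -10, -10, 0]
  hand: 0

```text
time: 7.12
tool_pos: [0.5249, 0.2438, 0.1812]
tool_rot: [0.0, 0.729, 0.685, 0.0]
contact_force: [-0.4, 0.5, 0.1]
gripper_width: 0.003
grasp_force: 0.0
```

```bash
python3 - <<'E'
from h import *
s=state();C=cam("wrist");im=grab_frame("wrist");
print(s["time"],s["tool_pos"],s["tool_rot"],s["joint_pos"])
yd=np.radians(86.2);X=np.array([np.sin(yd),-np.cos(yd)]);Y=np.array([np.cos(yd),np.sin(yd)])
N=lambda x,y,z:[*(np.array([.5123,.1053])+x*X+y*Y),z]
for n,p in dict(c1=N(.065,.15,.012),c4=N(-.065,.15,.012),f1=N(.019,.125,.023),f2=N(.019,-.085,.023),piv=N(.043,.035,.036),t1=N(.019,.102,.038),t2=N(-.019,.102,.038)).items():
    q=proj(C,p)[0];print(n,q.round());cv2.circle(im,tuple(int(v) for v in q),3,(255,0,0),1)
save("w3m.png",im)
E
```

```text
7.125 [0.524902   0.24375987 0.18119132] [2.38127052e-04 7.28551482e-01 6.84990963e-01 2.49177405e-04] [ 3.06297577e-01 -2.11791635e-02  1.77243725e+00 -2.16738429e-04
  1.38967904e+00  3.67950173e-01]
c1 [374. 168.]
c4 [255. 167.]
f1 [332. 192.]
f2 [328. 344.]
piv [352. 271.]
t1 [332. 217.]
t2 [296. 217.]
```

View pics/w3m.png

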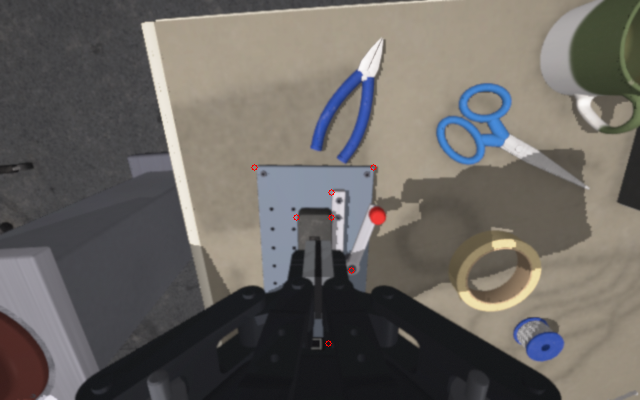

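The pod lies flat along the fence (left edge of the fence at column ~334), with its tail edge at row ~209, about 6 mm further back than I predicted. I now lower the closed fingers behind the tail.

Request:
play_rows:
  linear:
    - [-0.003, 0, -0.05]
    - [0, 0, -0.05]
    - [0, 0, -0.04]
    - [0, 0, -0.014]
    - [0, 0, 0]
  turn: [0, 0, 0, 0, 0]

```text
time: 7.8
tool_pos: [0.5216, 0.2431, 0.027]
tool_rot: [-0.0, 0.729, 0.684, -0.0]
contact_force: [0.4, 0.4, 0.5]
gripper_width: -0.001
grasp_force: 0.0
```

Request:
play_rows:
  linear:
    - [-0.0005, -0.008, 0]
    - [-0.0005, -0.008, 0]
    - [-0.0005, -0.008, 0]
    - [-0.0005, -0.008, 0]
    - [-0.0005, -0.008, 0]
  turn: [0, 0, 0, 0, 0]

```text
time: 8.43
tool_pos: [0.5195, 0.2029, 0.0276]
tool_rot: [0.0, 0.73, 0.684, 0.0]
contact_force: [0.4, 0.3, 0.1]
gripper_width: -0.002
grasp_force: 0.5
```

Request:
play_rows:
  linear:
    - [-0.0005, -0.008, 0]
    - [-0.0005, -0.008, 0]
    - [-0.0005, -0.008, 0]
  turn: [0, 0, 0]

```text
time: 8.8
tool_pos: [0.5178, 0.1789, 0.0273]
tool_rot: [-0.0, 0.73, 0.684, 0.0]
contact_force: [-0.2, 0.5, 1.1]
gripper_width: 0.0
grasp_force: 0.5
```

```bash
python3 - <<'E'
from h import *
a=grab_frame("top")[140:280,170:430];b=grab_frame("side")[150:290,190:450]
save("t4.png",cv2.resize(np.vstack([a,b]),None,fx=2.1,fy=2.1,interpolation=cv2.INTER_CUBIC))
E
```

```text
(no output)
```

View pics/t4.png

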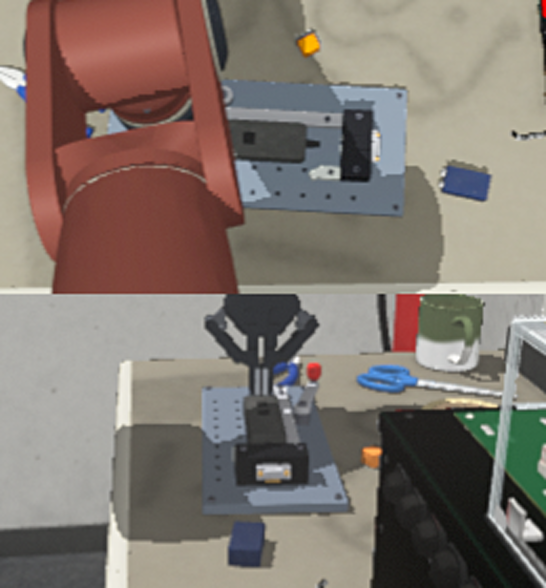

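The pod is parallel to the fence, and its plug (top half, ~(313,144)) is lined up with the receptacle. I carry on pushing.

Request:
play_rows:
  linear:
    - [-0.0005, -0.007, 0]
    - [-0.0005, -0.007, 0]
    - [-0.0005, -0.007, 0]
    - [-0.0003, -0.005, 0]
  turn: [0, 0, 0, 0]

```text
time: 9.4
tool_pos: [0.516, 0.1529, 0.0272]
tool_rot: [-0.0, 0.73, 0.684, -0.0]
contact_force: [-0.2, -0.0, -0.3]
gripper_width: 0.0
grasp_force: 0.2
```

Request:
play_rows:
  linear:
    - [-0.0002, -0.003, 0]
    - [-0.0002, -0.003, 0]
    - [-0.0001, -0.002, 0]
  turn: [0, 0, 0]

```text
time: 9.78
tool_pos: [0.5156, 0.1453, 0.0273]
tool_rot: [-0.0, 0.73, 0.684, 0.0]
contact_force: [-0.2, 0.3, -1.2]
gripper_width: -0.001
grasp_force: 0.2
```

Request:
play_rows:
  linear:
    - [-0.0001, -0.0015, 0]
    - [-0.0001, -0.0015, 0]
    - [0, 0, 0]
  turn: [0, 0, 0]

```text
time: 10.15
tool_pos: [0.5159, 0.1445, 0.0278]
tool_rot: [-0.001, 0.73, 0.684, 0.002]
contact_force: [0.1, 8.8, -0.5]
gripper_width: 0.002
grasp_force: 4.2
```

Request:
play_rows:
  linear:
    - [-0.0001, -0.0015, 0]
    - [-0.0001, -0.001, 0]
    - [0, 0, 0]
  turn: [0, 0, 0]

```text
time: 10.52
tool_pos: [0.516, 0.1443, 0.0282]
tool_rot: [-0.003, 0.73, 0.683, 0.004]
contact_force: [1.6, 16.7, -0.5]
gripper_width: -0.002
grasp_force: 8.4
```

Request:
play_rows:
  linear:
    - [0, -0.0015, 0]
    - [0, 0, 0]
  turn: [0, 0]

```text
time: 10.78
tool_pos: [0.516, 0.1442, 0.0283]
tool_rot: [-0.004, 0.73, 0.683, 0.005]
contact_force: [0.1, 21.8, -0.6]
gripper_width: -0.002
grasp_force: 11.0
```

Request:
play_rows:
  linear:
    - [0, 0.012, 0]
    - [0.001, 0.025, 0]
    - [0, 0.01, 0.05]
    - [0, 0, 0.05]
    - [0, 0, 0.03]
    - [0, 0, 0]
  turn: [0, 0, 0, 0, 0, 0]

```text
time: 11.52
tool_pos: [0.5182, 0.1857, 0.1607]
tool_rot: [0.002, 0.73, 0.684, 0.003]
contact_force: [0.4, 0.3, -0.3]
gripper_width: -0.002
grasp_force: 0.0
```

```bash
python3 - <<'E'
from h import *
s=state();C=cam("wrist");im=grab_frame("wrist");T=grab_frame("top")
print(s["time"],s["tool_pos"],s["tool_rot"])
k=trace("wrist","latch_knob");print([(x["p"],x["location"],ray(C,x["location"],.05)) for x in k[:2]])
b=grab_frame("side")[150:290,190:450];a=T[140:280,170:430]
save("t5.png",cv2.resize(np.hstack([im[100:380,180:460],np.vstack([a,b])]),None,fx=1.45,fy=2.1,interpolation=cv2.INTER_CUBIC))
E
```

```text
11.525 [0.51820869 0.18565134 0.16073632] [0.00197015 0.72954387 0.68392651 0.00252748]
[(0.83, [369.3, 187.6], array([[0.56635681, 0.1883292 , 0.05      ]]))]
```

View pics/t5.png

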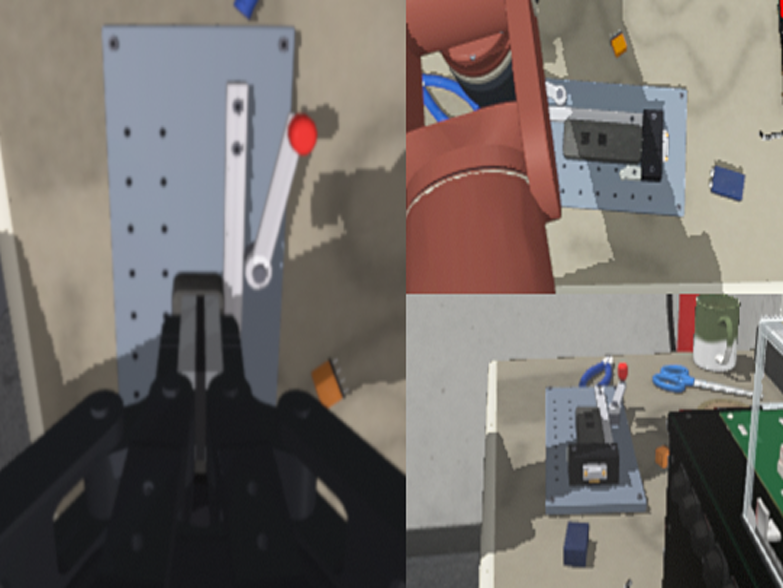

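The pod is against the receptacle (top view: no gap, no plug visible) and the latch is still open. The network's knob location is the middle of the arm; in the picture the knob is at about (388,164).

```bash
python3 - <<'E'
from h import *
C=cam("wrist")
k=ray(C,[(388,164)],.055)[0];p=ray(C,[(358,229)],.036)[0];t=ray(C,[(320,230)],.038)[0]
print("knob",k,"piv",p,"tail",t,"r",np.linalg.norm(k[:2]-p[:2]))
yd=np.radians(86.2);X=np.array([np.sin(yd),-np.cos(yd)]);Y=np.array([np.cos(yd),np.sin(yd)])
P=np.array([.5123,.1053])+.043*X+.035*Y
for q in (t,p,k):
    d=q[:2]-[.5123,.1053];print("nest",d@X,d@Y)
P=np.array([.557,.138])
for a in list(range(-3,107,10))+[106.5]:
    w=np.radians(69.5+a); r=np.array([np.cos(w),np.sin(w)]);tg=np.array([-r[1],r[0]])
    print(a,(P+.075*r-.0195*tg).round(4),(P+.075*r-.035*tg).round(4))
E
```

```text
knob [0.57604346 0.21091452 0.055     ] piv [0.55171787 0.14310125 0.036     ] tail [0.51433188 0.14532356 0.038     ] r 0.0720442424870644
nest -0.0006251015421786426 0.040070226111769004
nest 0.036825972002892025 0.040330522687864453
nest 0.05660382731108298 0.10960684847772717
-3 [0.6048 0.199 ] [0.619  0.1928]
7 [0.5935 0.2064] [0.6085 0.2028]
17 [0.581  0.2117] [0.5965 0.2107]
27 [0.5679 0.2147] [0.5833 0.2165]
37 [0.5544 0.2154] [0.5693 0.2199]
47 [0.541  0.2138] [0.5549 0.2207]
57 [0.5281 0.2099] [0.5405 0.2191]
67 [0.516  0.2038] [0.5267 0.215 ]
77 [0.5052 0.1957] [0.5138 0.2086]
87 [0.496  0.1858] [0.5022 0.2   ]
97 [0.4886 0.1745] [0.4922 0.1895]
106.5 [0.4835 0.1627] [0.4846 0.1781]
```

Request:
play_rows:
  linear:
    - [0.013, 0, 0]
    - [0.013, 0, 0]
    - [0.013, 0, 0]
    - [0.013, 0, 0]
    - [0.013, 0, 0]
    - [0.013, 0, 0]
    - [0.013, 0, 0]
    - [0.013, 0.003, 0]
  turn: [-10, -10, -10, -10, -10, -10, -10, -10]

```text
time: 12.72
tool_pos: [0.6195, 0.1879, 0.1546]
tool_rot: [0.0, 0.999, 0.052, -0.002]
contact_force: [-0.3, -0.1, -0.3]
gripper_width: 0.004
grasp_force: 0.0
```

Request:
play_rows:
  linear:
    - [0, 0, 0]
    - [0, 0, 0]
    - [0, 0, -0.04]
    - [0, 0, -0.04]
    - [0, 0, -0.03]
    - [0, 0, -0.008]
    - [0, 0, 0]
  turn: [-10, -10, -6.5, 0, 0, 0, 0]

```text
time: 13.6
tool_pos: [0.6195, 0.1882, 0.0382]
tool_rot: [0.0, 0.984, -0.175, -0.001]
contact_force: [0.4, 0.6, -0.2]
gripper_width: -0.001
grasp_force: 0.0
```

```bash
python3 - <<'E'
from h import *
s=state();print(s["tool_pos"],s["joint_pos"],np.degrees(np.arctan2(*q2R(s["tool_rot"])[[1,0],0])))
a=grab_frame("side")[110:290,190:450];b=grab_frame("wrist")[60:340,160:480]
save("s6.png",cv2.resize(np.hstack([cv2.resize(a,(404,280)),b]),None,fx=1.1,fy=1.5))
E
```

```text
[0.61947864 0.18819579 0.03821403] [ 1.80097876e-01  2.88729866e-01  1.68853260e+00 -4.94406545e-05
  1.16651995e+00  2.10353778e+00] -20.203933010749267
```

View pics/s6.png

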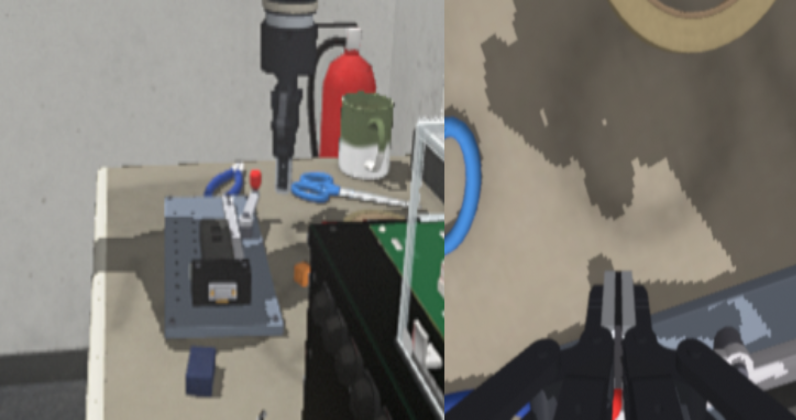

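The closed fingers are beside the red knob, on its outer side. The knob shows just in front of the fingertips in the wrist view. I now swing the latch along its arc.

Request:
play_rows:
  linear:
    - [-0.0105, 0.0103, 0.003]
    - [-0.007, 0.003, 0]
    - [-0.0085, 0.005, 0]
    - [-0.0125, 0.0053, 0]
    - [-0.0131, 0.003, 0]
    - [-0.0135, 0.0007, 0]
    - [-0.0134, -0.0016, 0]
    - [-0.0129, -0.0039, 0]
  turn: [0, 0, 7, 10, 10, 10, 10, 10]

```text
time: 14.7
tool_pos: [0.5285, 0.211, 0.0433]
tool_rot: [-0.0, 0.948, 0.319, 0.001]
contact_force: [1.3, 0.1, 0.8]
gripper_width: -0.002
grasp_force: 0.5
```

Request:
play_rows:
  linear:
    - [-0.0121, -0.0061, 0]
    - [-0.0108, -0.0081, 0]
    - [-0.0092, -0.0099, 0]
    - [-0.0074, -0.0113, 0]
  turn: [10, 10, 10, 10]

```text
time: 15.2
tool_pos: [0.4888, 0.1753, 0.043]
tool_rot: [0.0, 0.782, 0.624, 0.001]
contact_force: [-0.2, -0.1, -0.0]
gripper_width: -0.001
grasp_force: 0.5
```

Request:
play_rows:
  linear:
    - [-0.003, -0.006, 0]
    - [-0.002, -0.006, 0]
    - [0, -0.002, 0]
    - [0, -0.0015, 0]
    - [0, 0, 0]
  turn: [5, 4.5, 0, 0, 0]

```text
time: 15.82
tool_pos: [0.4837, 0.1626, 0.0429]
tool_rot: [-0.002, 0.73, 0.683, 0.002]
contact_force: [-1.6, 11.8, -0.1]
gripper_width: -0.001
grasp_force: 5.7
```

Request:
play_rows:
  linear:
    - [0, -0.0015, 0]
    - [0, -0.0015, 0]
    - [0, 0, 0]
  turn: [0, 0, 0]

```text
time: 16.2
tool_pos: [0.4837, 0.1622, 0.0431]
tool_rot: [-0.004, 0.73, 0.683, 0.005]
contact_force: [-1.6, 21.5, -0.8]
gripper_width: 0.005
grasp_force: 10.5
```

Request:
play_rows:
  linear:
    - [0, 0.012, 0]
    - [0, 0.025, 0.01]
    - [0, 0.03, 0.05]
    - [0, 0.05, 0.03]
    - [-0.02, 0.055, 0.02]
    - [-0.03, 0.05, 0.02]
    - [-0.03, 0.05, 0]
    - [-0.03, 0.05, 0]
  turn: [0, 0, 0, 0, 0, 0, 0, 0]

```text
time: 17.2
tool_pos: [0.3732, 0.48, 0.1733]
tool_rot: [0.0, 0.73, 0.684, 0.001]
contact_force: [0.5, -0.6, 0.8]
gripper_width: -0.001
grasp_force: 0.0
```

Request:
play_rows:
  linear:
    - [-0.03, 0.05, 0]
    - [0, 0, 0]
    - [0, 0, 0]
  turn: [0, 0, 0]

```text
time: 17.58
tool_pos: [0.3441, 0.5281, 0.1722]
tool_rot: [0.0, 0.729, 0.684, -0.0]
contact_force: [0.5, -0.1, -0.1]
gripper_width: -0.004
grasp_force: 0.0
```

```bash
python3 - <<'E'
from h import *
C=cam("top");im=grab_frame("top");save("t7.png",cv2.resize(im[140:280,170:430],None,fx=3,fy=3,interpolation=cv2.INTER_CUBIC))
E
```

```text
(no output)
```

View pics/t7.png

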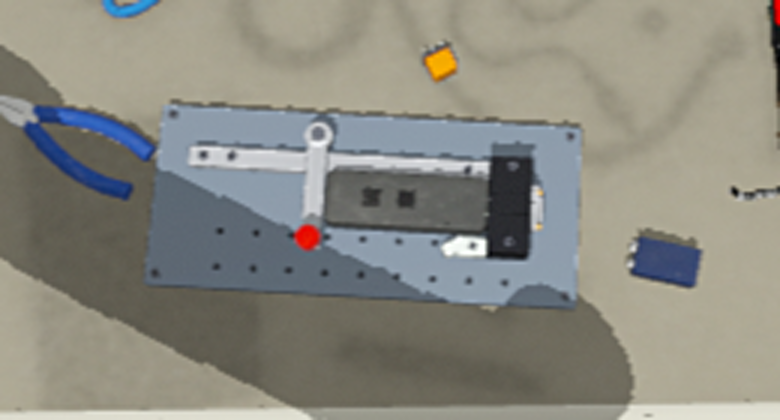

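The pod is hard against the receptacle along the fence. The latch lies straight across behind the tail (knob at crop (307,237)), and the relay, battery and cutters have not moved.

```bash
python3 -c "
from h import *
C=cam('top');k,p=ray(C,np.array([(307,237)])/3+[170,140],.055)[0],ray(C,np.array([(319,134)])/3+[170,140],.036)[0]
print(k,p,np.degrees(np.arctan2(*(k-p)[[1,0]])));print(job_done())"
```

```text
[0.48101373 0.142939   0.055     ] [0.55684182 0.13722591 0.036     ] 175.6913208624369
the job is handed in; nothing more can be done
None
```

The pod is docked fully home against the fence and receptacle, the latch is shut behind its tail (measured at 175.7° against the expected 176.2°), and the job was handed in at about 18 s with the relay, battery and cutters left where they lay.

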